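# Slide the runner board home into its notches

## Robot

A 6-joint arm with a two-finger parallel gripper is mounted at the origin on a cart in front of the work surface, level with it; the furniture and walls round the work are solid. World frame = base frame: x ahead of the robot, y to its left, z up, the work surface at z = 0. Lengths are in mm, angles in rad, forces in N, time in s.
With the tool pointing down it reaches from about 350 to 1000 mm from the base axis. Payload 7.1 kg.
Tool frame: the origin (TCP) lies at the very end of the fingers, on their centre line; the grasp point (between the pads) lies r.hold_point_z behind it (r.hold_point_z is the distance from the TCP to the grasp point, in mm); z points along the fingers, y is the direction in which the jaws open and shut (so a half turn about z gives the same grasp; the last joint's range is limited). The gripper opens to 85 mm and grips with 20 to 120 N. Pads are 22 mm wide; open, the fingers measure 114 mm over their backs; the gripper's body (76 mm by 85 mm) begins 54 mm behind the grasp point. The pads swing forward as they close: fully open they stand 13 mm farther back than shut.
Start: joints at [-1.355, 0.423, 1.63, -0, 1.089, -0.019], TCP at [145.425, -607.829, 231.319] pointing down, gripper open.
Joint ranges: [-3, 3], [-0.9, 2.11], [0.09, 2.58], [-1.31, 4.45], [0.11, 2.69], [-2.54, 2.54]. Speed limits (rad/s): [2.39, 2.39, 3.01, 3.14, 3.14, 3.14].

## Interface

Orientations are given as a unit quaternion [w, x, y, z].
In Python, from plant import readout, cams, r gives the robot as it stands.
- The arm moves only by the tool servo_tool, never from a script. Its argument "increments" is a list of rows, each an object of numbers: "fingers": the finger opening in m, from 0 to 0.0854; "dx", "dy", "dz": the shift along the tool's x, y, z in m; "twist": the turn about the tool's z in degrees. A call has 1 to 5 rows; each row is the pose to reach, as a shift and turn from the pose commanded when the call began, along the tool's axes at that moment; what a row does not reach only later rows make up. A row lasts 1/12 s, in which the tool goes at most 41.7 mm and 7.16 degrees, less where a joint would pass 70% of its speed; a pose out of reach is approached as far as the arm can. A call with a gripper value outside its range is refused whole. The fingers move at their own pace and stop on an object; "newtons" is the grip in N (left out, the last holds). Time passes only in rows, so rows that repeat a pose let the fingers close. It gives the time, the measured TCP pose, the force and the opening at its end, in the units of the state.
- readout.sense(): the state, without advancing time (a new reading comes with each control period).
- cams.grab_frame(name): name is "scene" or "top"; returns the picture (420x560x3 uint8, red, green, blue); there is no depth.
- cams.camera_info(name): a dict with "vfov" (degrees; the focal length in pixels is half the picture's height over the tangent of half this angle, whatever the lens; pixels are square), "cx", "cy" (the principal point, pixels), "extrinsics" (4x4, takes a point from world to camera coordinates). Camera axes: x right, y down, z forward; pixel columns grow to the right and rows downward; lengths in mm; the calibration is good to about 2 mm. A picture is of the moment at which its call begins. camera_info takes no time and is no camera call.
- r.hand_in(): hands the job in, once; it reports no verdict.
The state is a dict: "clock": time; "joints": joint angles; "joint_velocities": joint speeds; "tau": joint torques, N m; "position": TCP position; "tcp_rot": TCP orientation; "wrist_force": force on the tool from outside, world axes, zero at the start; "torque": the same for the moment, N m; "opening": finger opening in mm.
Only numpy, scipy, OpenCV 4.12 (cv2) and the standard library are available. Lean on these libraries where they do the work, as an engineer would, in place of code of your own. Each camera call takes 0.05 s, during which the arm holds its last target.

## Task

With a fingertip, gently push the board along the two rails of the wooden runner frame, from the end where it stands towards the other end, until all its feet drop into the notches and it sits level and locked; stop pushing then, do not force it (40 N is too much), and if it overruns the notches, push it back. Only push it: do not lift the board off its rails or tip it, do not touch the wood offcut that rides on it (it stays on the board), and leave the other things on the bench alone. Finish with the hand clear.

Things in the scene. Friction and masses are not known exactly. Their poses are not given: they have to be found in the camera images.
- runner_frame: Wooden runner frame, 330 x 166 x 58 mm, fixed to the bench; origin under its centre on the bench top; x runs along the rails in the direction the board must travel, z up. Two rails (28 mm wide, tops 36 mm high) lie between side fences 58 mm high that guide the board with 2 mm play each side. Stops 58 mm high stand on the rail ends only (x = +-155 mm).
- rail_gap (a point): Middle of the open gap between the two rails, at the height of the rail tops (frame x = 0, y = 0, z = 36 mm). The gap is 78 mm wide across the frame, open at both ends and above, down to a base plate whose top is 10 mm above the bench: room for a fingertip behind or before the board's end face, reaching below the board.
- seat (a point): Where the board's origin lies when seated: frame x = +45, y = 0, z = 27 mm, with 3 mm play each way along x. Each rail has two notches 9 mm deep, 22 mm long: in its outer half at frame x = +100 mm for a front foot, in its inner half at x = -10 mm for a rear foot. Past the seat the board can overrun 30 mm along the rails.
- sliding_board: Loose plywood board 140 (x) x 130 (y) x 16 mm, 0.4 to 0.65 kg, on four feet 12 mm high, 16 mm long; origin at its centre, level with the feet's undersides; x as the frame's. Lower face 12 mm, top 28 mm above the origin. Riding on the rails its origin is at frame z = 36 mm, seated 27 mm; starts at frame x -72 to -5 mm. Sliding takes about 2 to 8 N; once seated the notch walls stop it.
- rear_face (a point): Middle of the board's rear end face (board x = -70 mm, z = 20 mm), where a finger pushes it forward; the front end face is at x = +70 mm. The front feet (x = +55 mm) stand wide and ride the rails' outer halves, the rear feet (x = -55 mm) stand closer and ride the inner halves: all four drop together, 9 mm, at one place only.
- offcut: Softwood offcut, 90 x 60 x 18 mm, lying loose and flat on the board near its middle, its long side roughly across the board; origin at the centre of its underside, long side along its x. It rides along; not to be touched.
- glasses: Clear safety glasses, 176 x 152 x 54 mm, to the left of the frame; origin under the centre. Bystander.
- jar: Glass jar of screws, 60 mm across, 76 mm high, standing right of the frame; origin under the centre. Bystander.
There are look-alikes about, which are no part of the job. Of the things like the sliding_board, leave any that is pink; of the rest the larger one is meant.

How it is judged:
By the outcome, as a careful person would: the job done as asked, in the order asked, and still so for the second after the job is handed in, with the robot touching nothing.
It also fails if it takes over 38 s, if anything falls off the work surface, if the arm or the gripper's body presses on something with over 40 N, if the wrist force passes 120 N, or if a joint passes its speed limit or range.

## Working session

There is one attempt and no reset: what is moved stays moved. The work goes in short steps, Python scripts to look and compute and a tool call to move; the robot and the scene stay as the last step left them, time stands still between calls to the robot, and variables do not carry over. Pictures are saved under pics/ and viewed, and the job is handed in when it is done.

Besides the shell and the picture viewer there is one more tool, called as a command line: name --argument value ..., lists and objects as JSON in quotes. servo_tool: Moves the arm, as the interface text tells. Its arguments: {"type":"object","properties":{"increments":{"type":"array"},"newtons":{"type":"number"}},"required":["increments"]}

```bash
mkdir -p pics; ls; python3 - <<'E'
from plant import readout,cams,r
import cv2,numpy as np
for n in("scene","top"):
    f=cams.grab_frame(n); cv2.imwrite(f"pics/{n}0.png",f[:,:,::-1]); i=cams.camera_info(n); print(n,{k:(np.round(v,4).tolist() if k=="extrinsics" else v) for k,v in i.items()})
s=readout.sense(); print(s, r.hold_point_z)
E
```

```text
pics
scene {'vfov': 48.5504600589685, 'cx': 268.1890887678435, 'cy': 207.8299173324709, 'extrinsics': [[0.5049, -0.863, 0.0172, -395.0107], [-0.3145, -0.2025, -0.9274, 191.1265], [0.8039, 0.4628, -0.3736, 989.229], [0.0, 0.0, 0.0, 1.0]]}
top {'vfov': 50.67870352999337, 'cx': 277.8354733859023, 'cy': 207.5926710146552, 'extrinsics': [[-0.0116, -0.9998, -0.0179, -160.6404], [-0.9979, 0.0127, -0.0642, 464.4447], [0.0644, 0.0171, -0.9978, 1170.2624], [0.0, 0.0, 0.0, 1.0]]}
{'clock': 0.1, 'joints': array([-1.35501425e+00,  4.23769698e-01,  1.63063052e+00, -1.40661837e-05,
        1.08861265e+00, -1.90114115e-02]), 'joint_velocities': array([ 0.00064074, -0.0017067 , -0.00256001, -0.0004835 ,  0.00126156,
       -0.00160633]), 'tau': array([ 1.08628285e-04, -5.58419681e+01, -2.82444906e+01, -2.06022122e-05,
        2.99798674e-03, -2.97665099e-05]), 'position': array([ 145.30677428, -607.3507909 ,  230.61347963]), 'tcp_rot': array([-7.06056872e-04,  9.93116280e-01,  1.17130486e-01, -7.59498092e-05]), 'wrist_force': array([-0.95523795, -0.20242368,  0.12630058]), 'torque': array([-0.00063831, -0.02881571, -0.02663682]), 'opening': 85.37464757735086} 18.700000000000003
```

View pics/scene0.png

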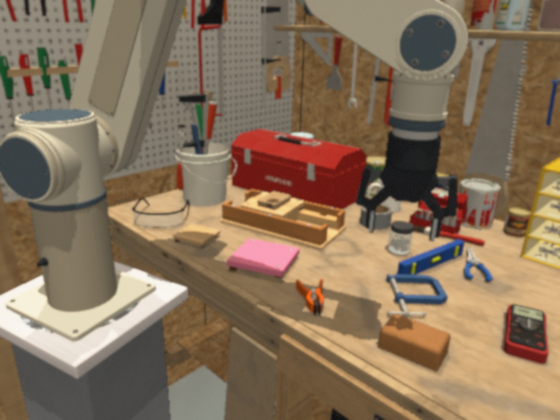

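View pics/top0.png

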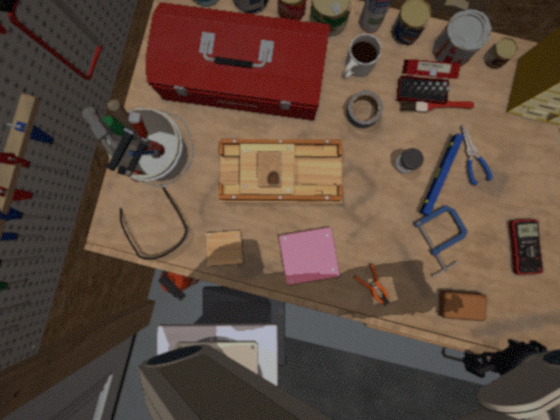

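```bash
python3 - <<'E'
import cv2
t=cv2.imread("pics/top0.png")[125:215,205:355]; cv2.imwrite("pics/tc.png",cv2.resize(t,None,fx=5,fy=5,interpolation=cv2.INTER_CUBIC))
t=cv2.imread("pics/scene0.png")[180:250,210:360]; cv2.imwrite("pics/sc.png",cv2.resize(t,None,fx=5,fy=5,interpolation=cv2.INTER_CUBIC))
E
```

```text
(no output)
```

View pics/tc.png

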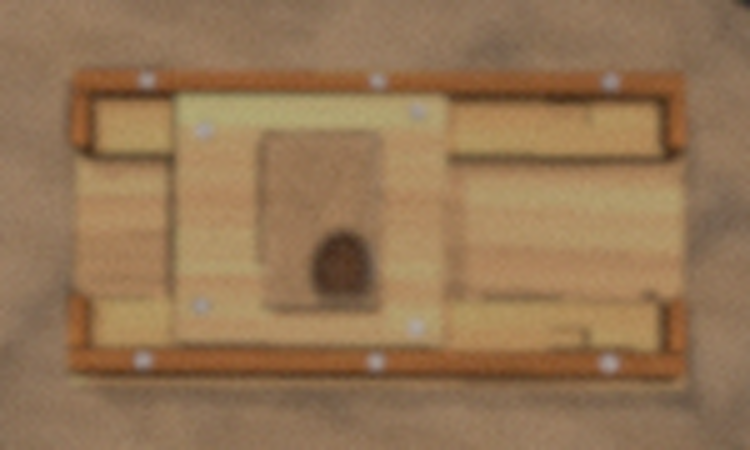

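View pics/sc.png

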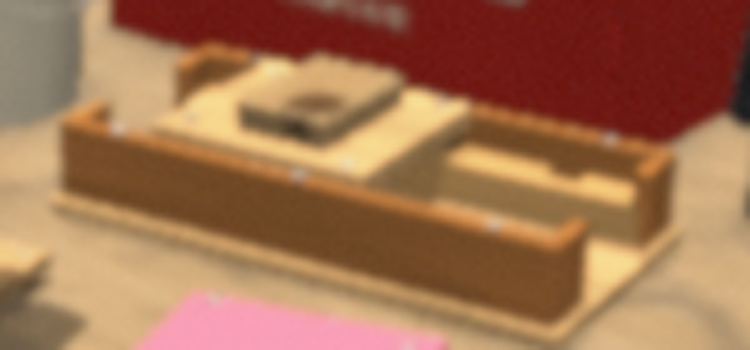

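```bash
cat > h.py <<'E'
import numpy as np
from plant import cams
def ray(n,u,v,z):
    i=cams.camera_info(n);E=np.array(i["extrinsics"]);f=210/np.tan(np.radians(i["vfov"])/2)
    d=np.array([(u-i["cx"])/f,(v-i["cy"])/f,1]);R=E[:3,:3];c=-R.T@E[:3,3];d=R.T@d
    return c+d*(z-c[2])/d[2]
def tc(x,y,z,n="top",o=(205,125)): return ray(n,o[0]+(x+.5)/5-.5,o[1]+(y+.5)/5-.5,z)
def sc(x,y,z): return tc(x,y,z,"scene",(210,180))
E
python3 - <<'E'
from h import *
np.set_printoptions(precision=1,suppress=True)
S=[tc(*p,58) for p in[(147,80),(376,81),(610,82),(143,360),(376,361),(609,363)]]
for s in S:print("screw",s)
print("c",np.mean(S,0), "ang",np.degrees(np.arctan2(*(S[2]-S[0]+S[5]-S[3])[[1,0]])))
for p in[(70,70),(685,70),(69,374),(685,374)]:print("corner",tc(*p,58))
for p in[(176,93),(448,93),(174,344),(444,346)]:print("board",tc(*p,64))
for p in[(117,128),(297,175),(494,223),(256,58),(610,138)]:print("scenescrew",sc(*p,58))
for p in[(470,105),(368,180)]:print("scene board front",sc(*p,64))
for p in[(258,130),(380,130),(265,308)]:print("offc",tc(*p,82))
E
```

```text
screw [635.5 -55.1  58. ]
screw [ 633.1 -174.1   58. ]
screw [ 630.7 -295.3   58. ]
screw [489.4 -52.3  58. ]
screw [ 487.3 -172.4   58. ]
screw [ 484.7 -292.1   58. ]
c [ 560.1 -173.6   58. ] ang -91.13101751666736
corner [641.4 -15.   58. ]
corner [ 636.4 -334.2   58. ]
corner [482.7 -14.1  58. ]
corner [ 478.6 -330.9   58. ]
board [627.1 -70.8  64. ]
board [ 625.  -211.3   64. ]
board [496.9 -69.   64. ]
board [ 494.  -207.4   64. ]
scenescrew [493.3 -50.6  58. ]
scenescrew [ 488.9 -173.1   58. ]
scenescrew [ 488.6 -293.3   58. ]
scenescrew [638.2 -56.5  58. ]
scenescrew [ 633.8 -297.2   58. ]
scene board front [ 623.3 -212.4   64. ]
scene board front [ 491.3 -216.1   64. ]
offc [ 603.7 -114.2   82. ]
offc [ 602.7 -176.1   82. ]
offc [ 512.8 -117.    82. ]
```

Candidates for the board are the plywood panel on the frame at top (267,167), the pink panel at (309,255) and a small tan panel at (224,248). Pink is excluded. Of the other two, the panel on the frame is larger and carries the offcut, and the crops confirm it. The board is at about frame x = -34. Its travel direction is world -y, with the visible front notches at the far end.

I'll twist first so the tool's x axis lies along the rails, closing the fingers at the same time.

servo_tool --increments '[{"twist":-7,"fingers":0},{"twist":-14,"fingers":0},{"twist":-21,"fingers":0},{"twist":-28,"fingers":0},{"twist":-35,"fingers":0}]' --newtons 20

```text
invalid input at $.increments[0]: expected keys fingers, dx, dy, dz, twist
```

servo_tool --increments '[{"twist":-7,"fingers":0},{"twist":-14,"fingers":0},{"twist":-21,"fingers":0},{"twist":-28,"fingers":0},{"twist":-35,"fingers":0}]'

```text
invalid input at $.increments[0]: expected keys fingers, dx, dy, dz, twist
```

servo_tool --increments '[{"twist":-5.5,"fingers":0},{"twist":-5.5,"fingers":0},{"twist":-5.5,"fingers":0}]'

```text
invalid input at $.increments[0]: expected keys fingers, dx, dy, dz, twist
```

servo_tool --increments '[{"fingers":0,"dx":0,"dy":0,"dz":0,"twist":-7},{"fingers":0,"dx":0,"dy":0,"dz":0,"twist":-14},{"fingers":0,"dx":0,"dy":0,"dz":0,"twist":-21},{"fingers":0,"dx":0,"dy":0,"dz":0,"twist":-28},{"fingers":0,"dx":0,"dy":0,"dz":0,"twist":-35}]' --newtons 20

```text
clock: 0.52
position: [145.3, -607.5, 230.8]
tcp_rot: [-0.0, 0.911, 0.413, 0.0]
wrist_force: [-0.1, -0.4, -0.7]
opening: 25.5
```

servo_tool --increments '[{"fingers":0,"dx":0,"dy":0,"dz":0,"twist":-7},{"fingers":0,"dx":0,"dy":0,"dz":0,"twist":-14},{"fingers":0,"dx":0,"dy":0,"dz":0,"twist":-21},{"fingers":0,"dx":0,"dy":0,"dz":0,"twist":-28},{"fingers":0,"dx":0,"dy":0,"dz":0,"twist":-35}]'

```text
clock: 0.93
position: [145.4, -607.5, 230.9]
tcp_rot: [-0.0, 0.744, 0.668, 0.0]
wrist_force: [0.4, 1.0, 0.3]
opening: 0.1
```

servo_tool --increments '[{"fingers":0,"dx":0,"dy":0,"dz":0,"twist":-5.5},{"fingers":0,"dx":0,"dy":0,"dz":0,"twist":-5.5},{"fingers":0,"dx":0,"dy":0,"dz":0,"twist":-5.5}]'

```text
clock: 1.18
position: [145.4, -607.6, 231.0]
tcp_rot: [-0.0, 0.715, 0.7, 0.0]
wrist_force: [0.5, -0.0, -0.7]
opening: 0.0
```

servo_tool --increments '[{"fingers":0,"dx":0.0286,"dy":0.0203,"dz":0,"twist":0},{"fingers":0,"dx":0.0572,"dy":0.0406,"dz":0,"twist":0},{"fingers":0,"dx":0.0858,"dy":0.0609,"dz":0,"twist":0},{"fingers":0,"dx":0.1144,"dy":0.0812,"dz":0,"twist":0},{"fingers":0,"dx":0.143,"dy":0.1015,"dz":0,"twist":0}]'

```text
clock: 1.6
position: [250.1, -465.2, 231.2]
tcp_rot: [-0.0, 0.715, 0.699, 0.0]
wrist_force: [0.4, 0.3, -0.1]
opening: -0.4
```

servo_tool --increments '[{"fingers":0,"dx":0.0286,"dy":0.0203,"dz":0,"twist":0},{"fingers":0,"dx":0.0572,"dy":0.0406,"dz":0,"twist":0},{"fingers":0,"dx":0.0858,"dy":0.0609,"dz":0,"twist":0},{"fingers":0,"dx":0.1144,"dy":0.0812,"dz":0,"twist":0},{"fingers":0,"dx":0.143,"dy":0.1015,"dz":0,"twist":0}]'

```text
clock: 2.02
position: [354.3, -324.1, 231.4]
tcp_rot: [0.0, 0.715, 0.699, 0.0]
wrist_force: [-0.5, -0.5, -0.3]
opening: -0.1
```

servo_tool --increments '[{"fingers":0,"dx":0.0286,"dy":0.0203,"dz":0,"twist":0},{"fingers":0,"dx":0.0572,"dy":0.0406,"dz":0,"twist":0},{"fingers":0,"dx":0.0858,"dy":0.0609,"dz":0,"twist":0},{"fingers":0,"dx":0.1144,"dy":0.0812,"dz":0,"twist":0},{"fingers":0,"dx":0.143,"dy":0.1015,"dz":0,"twist":0}]'

```text
clock: 2.43
position: [458.5, -182.9, 231.5]
tcp_rot: [0.0, 0.715, 0.699, 0.0]
wrist_force: [0.3, -0.4, 0.0]
opening: -0.3
```

servo_tool --increments '[{"fingers":0,"dx":0.0286,"dy":0.0203,"dz":0,"twist":0},{"fingers":0,"dx":0.0572,"dy":0.0406,"dz":0,"twist":0},{"fingers":0,"dx":0.0858,"dy":0.0609,"dz":0,"twist":0},{"fingers":0,"dx":0.1144,"dy":0.0812,"dz":0,"twist":0},{"fingers":0,"dx":0.143,"dy":0.1015,"dz":0,"twist":0}]'

```text
clock: 2.85
position: [562.6, -41.7, 231.3]
tcp_rot: [0.0, 0.715, 0.699, -0.0]
wrist_force: [0.2, -0.5, 0.2]
opening: 0.3
```

servo_tool --increments '[{"fingers":0,"dx":0,"dy":0,"dz":0.03,"twist":0},{"fingers":0,"dx":0,"dy":0,"dz":0.06,"twist":0},{"fingers":0,"dx":0,"dy":0,"dz":0.09,"twist":0},{"fingers":0,"dx":0,"dy":0,"dz":0.12,"twist":0},{"fingers":0,"dx":0,"dy":0,"dz":0.13,"twist":0}]'

```text
clock: 3.27
position: [559.2, -42.9, 97.4]
tcp_rot: [-0.002, 0.714, 0.7, -0.002]
wrist_force: [-0.4, 0.1, -0.4]
opening: 0.2
```

```bash
cat > g.py <<'E'
import sys,cv2,numpy as np
from plant import cams,readout
k=sys.argv[1]
t=cams.grab_frame("top")[125:215,205:355,::-1]; s=cams.grab_frame("scene")[170:250,210:360,::-1]
a=cv2.resize(t,None,fx=4,fy=4,interpolation=cv2.INTER_CUBIC)[:280]; b=cv2.resize(s,None,fx=4,fy=4,interpolation=cv2.INTER_CUBIC)
cv2.imwrite(f"pics/{k}.png",np.vstack([a,b])); q=readout.sense();print(q["clock"],q["position"].round(1),q["wrist_force"].round(1))
E
python3 g.py a1
```

```text
3.3667 [560.3 -43.2  99.5] [-0.1 -0.6  0.6]
```

View pics/a1.png

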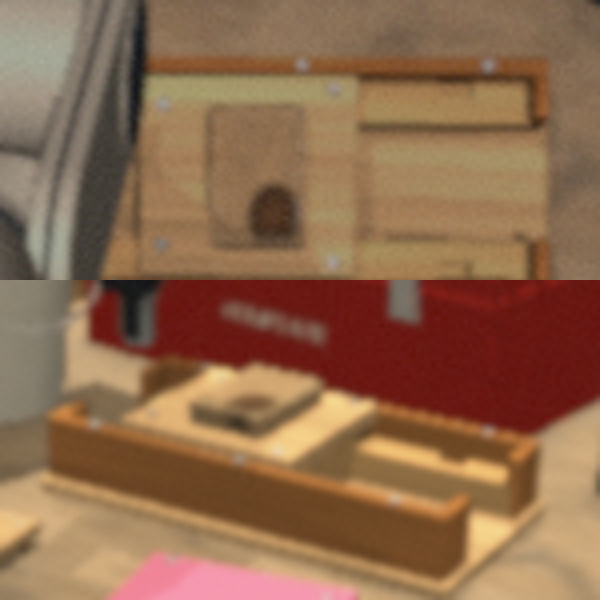

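```bash
python3 - <<'E'
from h import *
i=cams.camera_info("scene");E=np.array(i["extrinsics"]);f=210/np.tan(np.radians(i["vfov"])/2)
c=E@np.array([560.3,-43.2,99.5,1]);print(i["cx"]+f*c[0]/c[2],i["cy"]+f*c[1]/c[2])
E
```

```text
243.55591304897243 184.71821399851376
```

The fingertip shows at scene pixel (244,185), where the calibration puts it. It's behind the board's rear face, so I'll lower it into the gap.

servo_tool --increments '[{"fingers":0,"dx":0,"dy":0,"dz":0.016,"twist":0},{"fingers":0,"dx":0,"dy":0,"dz":0.032,"twist":0},{"fingers":0,"dx":0,"dy":0,"dz":0.048,"twist":0},{"fingers":0,"dx":0,"dy":0,"dz":0.06,"twist":0},{"fingers":0,"dx":0,"dy":0,"dz":0.067,"twist":0}]'

```text
clock: 3.78
position: [562.5, -43.5, 34.6]
tcp_rot: [0.0, 0.714, 0.7, 0.0]
wrist_force: [0.4, 0.4, 0.2]
opening: -0.1
```

servo_tool --increments '[{"fingers":0,"dx":-0.003,"dy":0,"dz":0,"twist":0},{"fingers":0,"dx":-0.006,"dy":0,"dz":0,"twist":0},{"fingers":0,"dx":-0.009,"dy":0,"dz":0,"twist":0},{"fingers":0,"dx":-0.011,"dy":0,"dz":0,"twist":0},{"fingers":0,"dx":-0.012,"dy":0,"dz":0,"twist":0}]'

```text
clock: 4.2
position: [562.1, -55.9, 35.1]
tcp_rot: [0.001, 0.714, 0.7, 0.0]
wrist_force: [-0.5, 0.4, 0.1]
opening: 0.3
```

servo_tool --increments '[{"fingers":0,"dx":-0.002,"dy":0,"dz":0,"twist":0},{"fingers":0,"dx":-0.004,"dy":0,"dz":0,"twist":0},{"fingers":0,"dx":-0.006,"dy":0,"dz":0,"twist":0},{"fingers":0,"dx":-0.008,"dy":0,"dz":0,"twist":0},{"fingers":0,"dx":-0.01,"dy":0,"dz":0,"twist":0}]'

```text
clock: 4.62
position: [561.7, -64.7, 34.7]
tcp_rot: [-0.0, 0.714, 0.701, 0.0]
wrist_force: [0.6, 5.9, 3.6]
opening: -0.0
```

servo_tool --increments '[{"fingers":0,"dx":-0.002,"dy":0,"dz":0,"twist":0},{"fingers":0,"dx":-0.004,"dy":0,"dz":0,"twist":0},{"fingers":0,"dx":-0.006,"dy":0,"dz":0,"twist":0},{"fingers":0,"dx":-0.008,"dy":0,"dz":0,"twist":0},{"fingers":0,"dx":-0.01,"dy":0,"dz":0,"twist":0}]'

```text
clock: 5.03
position: [561.5, -74.7, 34.7]
tcp_rot: [-0.0, 0.714, 0.701, 0.0]
wrist_force: [0.5, 5.6, 4.1]
opening: 0.1
```

```bash
python3 g.py a2
```

```text
5.1333 [561.5 -75.   34.6] [-0.3  4.1  4.2]
```

View pics/a2.png

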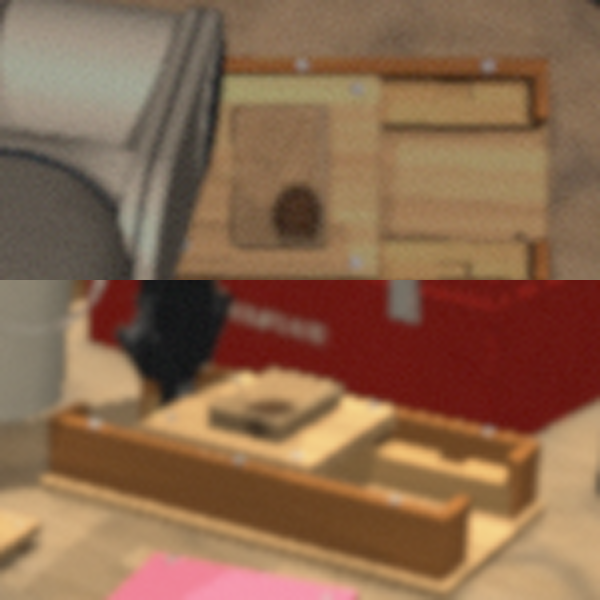

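The board is sliding straight at about 5 N and the offcut is riding along. I'll keep pushing.

servo_tool --increments '[{"fingers":0,"dx":-0.0025,"dy":0,"dz":0,"twist":0},{"fingers":0,"dx":-0.005,"dy":0,"dz":0,"twist":0},{"fingers":0,"dx":-0.0075,"dy":0,"dz":0,"twist":0},{"fingers":0,"dx":-0.01,"dy":0,"dz":0,"twist":0},{"fingers":0,"dx":-0.0125,"dy":0,"dz":0,"twist":0}]'

```text
clock: 5.55
position: [561.2, -87.2, 34.6]
tcp_rot: [-0.0, 0.714, 0.701, 0.0]
wrist_force: [0.7, 6.2, 3.4]
opening: 0.1
```

servo_tool --increments '[{"fingers":0,"dx":-0.0025,"dy":0,"dz":0,"twist":0},{"fingers":0,"dx":-0.005,"dy":0,"dz":0,"twist":0},{"fingers":0,"dx":-0.0075,"dy":0,"dz":0,"twist":0},{"fingers":0,"dx":-0.01,"dy":0,"dz":0,"twist":0},{"fingers":0,"dx":-0.0125,"dy":0,"dz":0,"twist":0}]'

```text
clock: 5.97
position: [560.9, -99.7, 34.6]
tcp_rot: [-0.0, 0.714, 0.701, 0.0]
wrist_force: [0.1, 6.7, 3.6]
opening: 0.1
```

servo_tool --increments '[{"fingers":0,"dx":-0.0025,"dy":0,"dz":0,"twist":0},{"fingers":0,"dx":-0.005,"dy":0,"dz":0,"twist":0},{"fingers":0,"dx":-0.0075,"dy":0,"dz":0,"twist":0},{"fingers":0,"dx":-0.01,"dy":0,"dz":0,"twist":0},{"fingers":0,"dx":-0.0125,"dy":0,"dz":0,"twist":0}]'

```text
clock: 6.38
position: [560.7, -112.2, 34.7]
tcp_rot: [-0.0, 0.714, 0.701, 0.0]
wrist_force: [0.1, 6.4, 4.1]
opening: 0.2
```

servo_tool --increments '[{"fingers":0,"dx":-0.0015,"dy":0,"dz":0,"twist":0},{"fingers":0,"dx":-0.003,"dy":0,"dz":0,"twist":0},{"fingers":0,"dx":-0.0045,"dy":0,"dz":0,"twist":0},{"fingers":0,"dx":-0.006,"dy":0,"dz":0,"twist":0},{"fingers":0,"dx":-0.0075,"dy":0,"dz":0,"twist":0}]'

```text
clock: 6.8
position: [560.5, -119.6, 34.7]
tcp_rot: [-0.0, 0.714, 0.701, 0.0]
wrist_force: [0.3, 6.2, 4.3]
opening: -0.4
```

servo_tool --increments '[{"fingers":0,"dx":-0.001,"dy":0,"dz":0,"twist":0},{"fingers":0,"dx":-0.002,"dy":0,"dz":0,"twist":0},{"fingers":0,"dx":-0.003,"dy":0,"dz":0,"twist":0},{"fingers":0,"dx":-0.004,"dy":0,"dz":0,"twist":0},{"fingers":0,"dx":-0.005,"dy":0,"dz":0,"twist":0}]'

```text
clock: 7.22
position: [560.4, -124.6, 34.6]
tcp_rot: [-0.0, 0.714, 0.701, 0.0]
wrist_force: [0.1, 6.6, 4.5]
opening: 0.0
```

```bash
python3 g.py a3
```

```text
7.3167 [ 560.5 -124.7   34.6] [-0.3  6.7  4.3]
```

View pics/a3.png

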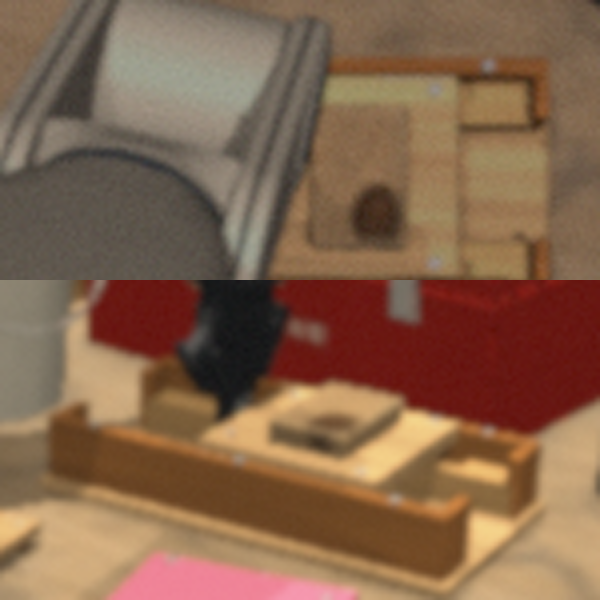

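servo_tool --increments '[{"fingers":0,"dx":-0.001,"dy":0,"dz":0,"twist":0},{"fingers":0,"dx":-0.002,"dy":0,"dz":0,"twist":0},{"fingers":0,"dx":-0.003,"dy":0,"dz":0,"twist":0},{"fingers":0,"dx":-0.004,"dy":0,"dz":0,"twist":0},{"fingers":0,"dx":-0.005,"dy":0,"dz":0,"twist":0}]'

```text
clock: 7.73
position: [560.3, -129.6, 34.6]
tcp_rot: [-0.0, 0.714, 0.701, 0.0]
wrist_force: [0.1, 7.2, 4.6]
opening: -0.1
```

servo_tool --increments '[{"fingers":0,"dx":-0.001,"dy":0,"dz":0,"twist":0},{"fingers":0,"dx":-0.002,"dy":0,"dz":0,"twist":0},{"fingers":0,"dx":-0.003,"dy":0,"dz":0,"twist":0}]'

```text
clock: 7.98
position: [560.2, -132.6, 34.6]
tcp_rot: [-0.0, 0.714, 0.701, 0.0]
wrist_force: [0.7, 6.4, 4.0]
opening: -0.1
```

servo_tool --increments '[{"fingers":0,"dx":-0.001,"dy":0,"dz":0,"twist":0},{"fingers":0,"dx":-0.002,"dy":0,"dz":0,"twist":0}]'

```text
clock: 8.15
position: [560.2, -134.6, 34.5]
tcp_rot: [-0.0, 0.714, 0.701, 0.0]
wrist_force: [0.5, 6.1, 3.6]
opening: 0.0
```

servo_tool --increments '[{"fingers":0,"dx":-0.001,"dy":0,"dz":0,"twist":0},{"fingers":0,"dx":-0.002,"dy":0,"dz":0,"twist":0}]'

```text
clock: 8.32
position: [560.0, -137.1, 34.3]
tcp_rot: [-0.0, 0.713, 0.701, 0.0]
wrist_force: [-0.1, 5.5, 2.8]
opening: 0.0
```

```bash
python3 g.py a4
```

```text
8.4167 [ 560.  -137.2   34.3] [-0.1  3.4  1.7]
```

View pics/a4.png

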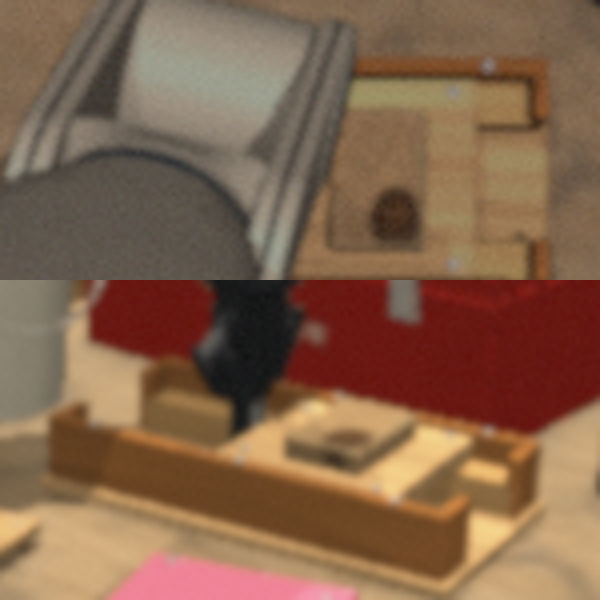

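The board looks lower: the front corner is now beneath the fence top (58 mm). I'll back the finger off and check that it's level.

servo_tool --increments '[{"fingers":0,"dx":0.004,"dy":0,"dz":0,"twist":0},{"fingers":0,"dx":0.01,"dy":0,"dz":0,"twist":0},{"fingers":0,"dx":0.018,"dy":0,"dz":0,"twist":0},{"fingers":0,"dx":0.026,"dy":0,"dz":0,"twist":0},{"fingers":0,"dx":0.03,"dy":0,"dz":0,"twist":0}]'

```text
clock: 8.83
position: [560.5, -106.1, 34.2]
tcp_rot: [-0.0, 0.713, 0.701, -0.0]
wrist_force: [0.4, -0.7, -0.1]
opening: -0.3
```

servo_tool --increments '[{"fingers":0,"dx":0.02,"dy":0,"dz":-0.02,"twist":0},{"fingers":0,"dx":0.04,"dy":0,"dz":-0.04,"twist":0},{"fingers":0,"dx":0.05,"dy":0,"dz":-0.07,"twist":0},{"fingers":0,"dx":0.06,"dy":0,"dz":-0.1,"twist":0},{"fingers":0,"dx":0.06,"dy":0,"dz":-0.12,"twist":0}]'

```text
clock: 9.25
position: [562.4, -45.3, 156.8]
tcp_rot: [0.001, 0.713, 0.701, 0.001]
wrist_force: [1.1, -0.7, 0.1]
opening: -0.1
```

```bash
python3 g.py a5
```

```text
9.35 [564.2 -46.6 158. ] [0.3 0.  0.6]
```

View pics/a5.png

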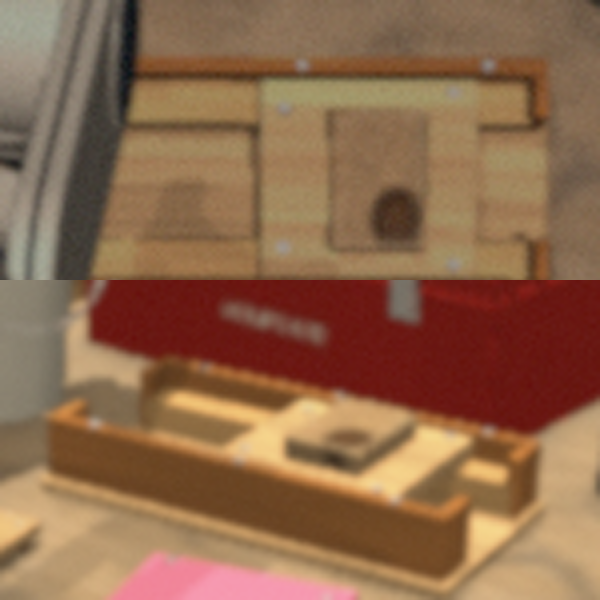

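```bash
cat > d.py <<'E'
import sys
from h import *; import cv2
t=cams.grab_frame("top"); s=cams.grab_frame("scene")
cv2.imwrite("pics/t6.png",t[:,:,::-1]);cv2.imwrite("pics/s6.png",s[:,:,::-1])
i=cams.camera_info("scene");E=np.array(i["extrinsics"]);f=210/np.tan(np.radians(i["vfov"])/2)
out=cv2.resize(s[190:235,255:345,::-1],None,fx=8,fy=8,interpolation=cv2.INTER_CUBIC)
# board screws from top crop4
for z,col in((55,(0,255,0)),(64,(0,0,255))):
  for p in[(455,92),(456,265),(284,107),(283,247)]:
    w=ray("top",205+(p[0]+.5)/4-.5,125+(p[1]+.5)/4-.5,z)
    c=E@np.append(w,1);u,v=i["cx"]+f*c[0]/c[2],i["cy"]+f*c[1]/c[2]
    print(z,w.round(1),round(u,1),round(v,1))
    cv2.circle(out,(int((u-255+.5)*8),int((v-190+.5)*8)),9,col,1)
# fence screws check
for p in[(302,65),(488,65)]:
    w=ray("top",205+(p[0]+.5)/4-.5,125+(p[1]+.5)/4-.5,58);c=E@np.append(w,1);u,v=i["cx"]+f*c[0]/c[2],i["cy"]+f*c[1]/c[2]
    cv2.circle(out,(int((u-255+.5)*8),int((v-190+.5)*8)),9,(255,0,0),1)
cv2.imwrite("pics/d6.png",out)
E
python3 d.py
```

```text
55 [ 614.3 -274.    55. ] 321.4 208.7
55 [ 501.6 -272.6   55. ] 303.5 221.9
55 [ 606.1 -162.9   55. ] 285.9 201.9
55 [ 514.8 -161.3   55. ] 270.0 211.7
64 [ 612.5 -273.3   64. ] 321.1 205.9
64 [ 500.7 -272.    64. ] 303.3 218.8
64 [ 604.4 -163.1   64. ] 285.8 199.3
64 [ 513.8 -161.5   64. ] 269.9 208.9
```

View pics/d6.png

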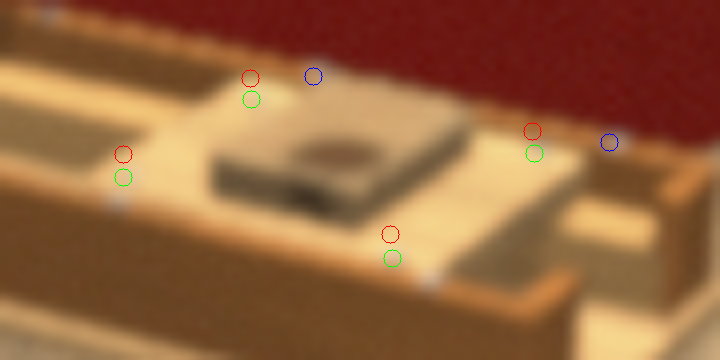

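```bash
python3 - <<'E'
import cv2,numpy as np
from h import *
s=cv2.imread("pics/s6.png");i=cams.camera_info("scene");E=np.array(i["extrinsics"]);f=210/np.tan(np.radians(i["vfov"])/2)
def crop(s):
    o=cv2.resize(s[190:235,255:345],None,fx=8,fy=8,interpolation=cv2.INTER_CUBIC)
    return np.clip((o.astype(float)-90)*1.55,0,255).astype(np.uint8)
a=crop(s)
for z,col in((55,(0,255,0)),(64,(0,0,255))):
  P=[]
  for p in[(478,79),(477,279),(261,279),(260,78)]:
    w=ray("top",205+(p[0]+.5)/4-.5,125+(p[1]+.5)/4-.5,z);c=E@np.append(w,1);P.append([(i["cx"]+f*c[0]/c[2]-254.5)*8,(i["cy"]+f*c[1]/c[2]-189.5)*8])
    print(z,w.round(1),np.round(P[-1]))
  cv2.polylines(a,[np.int32(P)],True,col,1)
cv2.imwrite("pics/e6.png",a[:300]); cv2.imwrite("pics/e7.png",np.vstack([a[:300],crop(s)[:300]]))
t=cv2.imread("pics/t6.png")[125:215,205:355]; cv2.imwrite("pics/e8.png",cv2.resize(t,None,fx=5,fy=5,interpolation=cv2.INTER_CUBIC))
E
```

```text
55 [ 622.6 -289.    55. ] [583. 155.]
55 [ 492.4 -286.    55. ] [416. 277.]
55 [ 494.2 -146.8   55. ] [ 58. 188.]
55 [ 625.4 -147.6   55. ] [240.  76.]
64 [ 620.7 -288.2   64. ] [580. 132.]
64 [ 491.5 -285.2   64. ] [414. 253.]
64 [ 493.4 -147.1   64. ] [ 58. 165.]
64 [ 623.5 -147.9   64. ] [239.  55.]
```

View pics/e7.png

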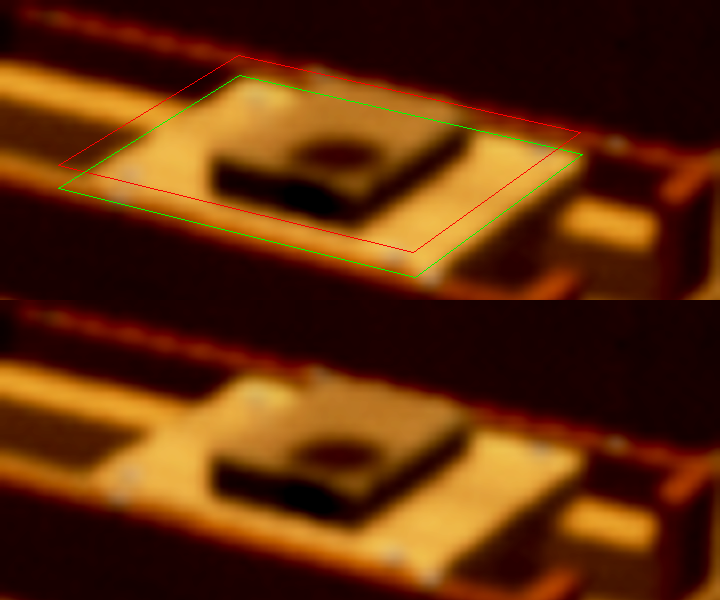

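View pics/e8.png

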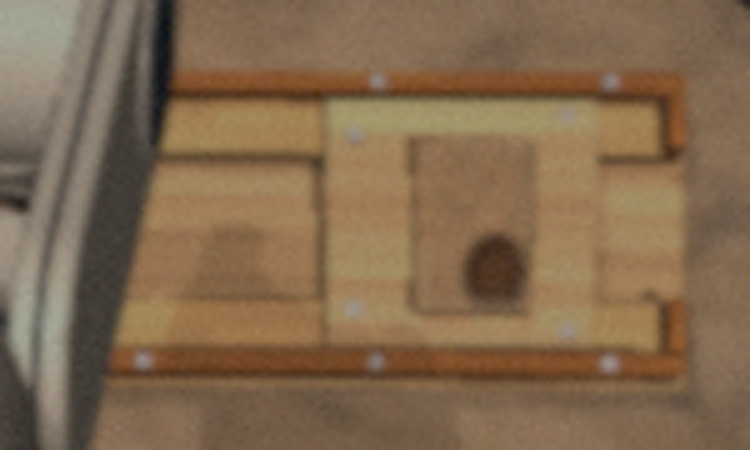

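All three visible corners of the board match the seated height (green outline, z = 55 mm), not the riding height (red, 64 mm). The board is therefore level. Its centre is at y ≈ -218, which is the seat. The offcut is still on it and the hand is clear.

```bash
python3 - <<'E'
from plant import readout,r
s=readout.sense();print(s["clock"],s["wrist_force"].round(1),s["joint_velocities"].round(3));print(r.hand_in())
E
```

```text
9.45 [-1.3 -0.3 -0.4] [-0.009  0.031  0.018 -0.001 -0.001 -0.002]
the job is handed in; nothing more can be done
None
```

I pushed the board about 77 mm along the rails with the closed fingertips, until it dropped into the notches. Then I backed the hand off, raised it clear, and handed the job in at 9.45 s.

- **Force:** the push readings stayed at 5–7 N and fell to 3.4 N as the board dropped. After backing off, the readings were zero to within about 1 N.
- **Seating:** in both cameras the board's visible top corners, front and rear, match the seated height (z = 55 mm, not 64 mm). The near-rear corner was hidden by the fence. The board's centre is at y ≈ -218, against -218.6 estimated for the seat, so it is inside the ±3 mm play.
- **Offcut:** it still lies flat on the board and was not touched.
- **Bystanders:** I kept clear of the glasses and jar, but I took no final picture of them.

No check failed or disagreed. The only slip was the first set of move calls, which was refused for missing keys before anything moved.

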